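# Load the parts washer, let its basket down on the ratchet winch and shut it

### The arm

A 7-joint arm with a two-finger parallel gripper is mounted at the origin on the work surface. World frame = base frame: x ahead of the robot, y to its left, z up, the work surface at z = 0. Lengths are in m, angles in rad, forces in N, time in s.
With the tool pointing down it reaches from about 0.4 to 0.85 m from the base axis. Payload 4.5 kg.
Tool frame: the origin (TCP) lies at the very end of the fingers, on their centre line; the grasp point (between the pads) lies 19 mm behind it (grip_point_offset is the z of the grasp point in the tool frame, in m); z points along the fingers, y is the line along which they close (so a half turn about z gives the same grasp; the last joint's range is limited). The gripper opens to 88 mm and grips with 3 to 60 N. Pads are 18 mm wide; open, the fingers measure 123 mm over their backs; the gripper's body (75 mm by 187 mm) begins 45 mm behind the grasp point.
Start: joints at [0.034, 0.689, -0.195, 1.565, 0.157, 0.902, -0.215], TCP at [0.625, 0, 0.239] pointing down, gripper open.
Joint ranges: [-3.01, 3.01], [-0.46, 2.08], [-1.47, 1.51], [0.13, 2.56], [-1, 4.14], [0.04, 2.09], [-2.66, 2.66]. Speed limits (rad/s): [2.57, 2.57, 3.14, 3.14, 3.14, 3.14, 3.14].

### API

Orientations are given as [roll, pitch, yaw] about the fixed x, y, z axes, in that order (R = Rz(yaw) Ry(pitch) Rx(roll)).
In Python, from bench import move_ptp, servo_line, goto_joints, gripper_to, dwell, inverse_kinematics, read_state, capture, calibration, MotionError, close_job, outline_of, grip_point_offset gives the robot as it stands. The module is installed in compiled form; this text tells all that it offers. Calls block until the motion is done:
- move_ptp(position, orientation): joint-space move of the TCP to a pose.
- servo_line(position, rot=None, max_speed=0.15, contact_N=None): straight line of the TCP; rot=None keeps the orientation; max_speed is the mean speed in m/s. With contact_N (N) it stops when the force on the tool has changed by that much, and returns True; else False.
- goto_joints(angles): joint-space move.
- gripper_to(opening, effort=None): finger opening in m; effort is the grip in N (None keeps the last); returns when the fingers have stopped.
- dwell(seconds).
- inverse_kinematics(position, orientation): joint angles nearest the present ones, or None.
- read_state(): the state.
- capture(name): name is "scene" or "side" or "wrist"; returns the picture (400x640x3 uint8, red, green, blue); there is no depth.
- calibration(name): a dict with "intrinsics" (3x3 intrinsics, pixels), "extrinsics" (4x4, takes a point from world to camera coordinates). Camera axes: x right, y down, z forward; pixel columns grow to the right and rows downward; lengths in m; the calibration is good to about 2 mm. A picture is of the moment at which its call begins: read the wrist's pose just before it. calibration takes no time and is no camera call; for the wrist camera it gives the pose at the moment of the call.
A pose or a line that the arm cannot do raises MotionError and nothing moves.
- close_job(): hands the job in; it is judged then, once.
Trained networks look in the newest picture that a camera, given by its name, has taken for a name from the list of things; names that differ only in an ending like _2 or _b are one class to them, and where a whole thing is asked for, a point or a joint stands for the part that bears it (a point fixed in the world has none). Each returns a list of dicts, best first, with "conf" (0 to 1); they miss things now and then, are a little off and sometimes report something else, mostly with a low value. They report only what shows in the picture. A call takes as long as a camera call. They do not tell look-alikes from the thing itself.
- outline_of(camera, thing): "region" (400x640 bool, what is visible of it) and "at" ([column, row] in pixels, amid what is visible of it).
The state is a dict: "time_s": time; "joints": joint angles; "qvel": joint speeds; "tau": joint torques, N m; "eef_pos": TCP position; "orientation": TCP orientation; "wrist_force": force on the tool from outside, world axes, zero at the start; "wrist_torque": the same for the moment, N m; "finger_gap": finger opening in m; "grip_force": force on a finger pad.
Only numpy, scipy, OpenCV 4.12 (cv2) and the standard library are available. Lean on these libraries where they do the work, as an engineer would, in place of code of your own. Each camera call takes 0.05 s, during which the arm holds its last target. There are 200 camera calls.

### The job

Load the bench parts washer: raise its lid until the folding stay snaps straight and locks, then put every loose engine part lying on the bench (there may be a piston, a bearing, a flanged hub and a pillow block) into the raised basket. Then lift the winch pawl clear of its ratchet wheel and hold it up until the basket has run all the way down, drop the pawl back between the teeth, and last break the stay's knee and bring the lid fully shut. Do not knock over the glue bottle, the spray can or the oil bottle standing about.

Things in the scene. Friction and masses are not known exactly. Their poses are not given: they have to be found in the camera images.
- tank: Fixed parts washer: grey open-topped tank 210 (x) by 260 (y) by 130 mm high, walls 6 mm. Origin: centre of its underside, on the bench. Its x axis points from the front (lid knob side, near the robot) to the rear (hinge side), y to the winch side, z up; turned up to 10 degrees. Outside its +y wall a post 22 by 24 mm, 146 mm high, at tank x 74, y 144 mm, carries the pawl.
- lid (a joint): Lid hinge (rad), axis along tank y at tank x 105, z 130 mm: 0 shut, grows as it opens; 1.40 with the stay dead straight (the most the stay allows), 1.39 locked. The lid (212 by 262 mm, top face 7 mm above the axis, 0.5 kg) has a damper: let go unlocked, it sinks shut by itself in about 4 s. Lift it slower than 0.5 rad/s.
- lid_knob (a point): Centre of the lid's swivel knob: a black barrel, 28 mm diameter and 30 mm long, axis along tank y, turning freely on a stem 12 mm thick, mid-width, 190 mm from the hinge axis and 45 mm off the lid's upper face. With the lid open it is behind the lid (its rear side, tank +x), at tank x 124, about 326 mm above the bench. Pinched by its flat ends (along y) from above, it swivels as the lid turns, so the hand need not turn.
- stay_knee (a joint): Knee (rad) of the two-bar stay outside the tank's -y wall: 0 folded, 2.71 bars in line, 2.85 locked over centre at its stop. Pull the lid up until the stay is taut (about 10 N) and let go: a light spring and gravity carry the knee over centre. To break it, push the knee pin to the tank's front (-x) with 2 to 5 N to below about 2.5: the stay folds forward and down and the lid sinks shut.
- knee_pin (a point): Point on the axis of the knee pin, a steel rod of 14 mm diameter along tank y, sticking out to the -y side from tank y -142 to -222 mm (this point: y -198), with a 20 mm black collar from y -215 to -227. Locked: at about tank x 50, z 172 mm; lid shut: x -73, z 69 mm. It swings about the lower stay pivot (tank x 5, z 100 mm) at 84 mm radius.
- basket_floor (a point): Centre of the inner floor of the basket, a perforated aluminium tray 192 by 242 mm outside, 3 mm walls, 38 mm deep, that rides up and down inside the tank; axes as the tank's. At the bottom it stands 33 mm above the bench, raised 28 to 50 mm more; its rim always stays below the tank's.
- drum (a joint): Turn (rad) of the winch drum and its 16-tooth ratchet wheel outside the tank's +y wall: 0 basket at the bottom, 0.02 m of basket rise per rad. One tooth is 0.393 rad; starts 4 to 6 teeth up (1.57, 1.96 or 2.36), held by the pawl, after settling in the first second. While the pawl is lifted clear, the basket's weight turns it back at 0.7 to 1.5 rad/s.
- wheel_centre (a point): Centre of the ratchet wheel (92 mm over the teeth, 12 mm thick, axis along tank y), at tank x 10, y 165, z 85 mm.
- pawl (a joint): Pawl angle (rad): 0 seated between two teeth, grows as it is lifted to a stop at 1.1; the tip is clear of the teeth above about 0.17. It falls back by its own weight. It turns about an axis along tank y at tank x 70, y 165, z 137 mm, and points to the front, over the top of the wheel.
- pawl_knob (a point): Centre of the black swivel knob (barrel of 24 mm diameter, 26 mm long, axis along tank y, turning freely) at the front end of the pawl, 125 mm from the pawl's axis; seated it is at tank x -50, y 165, z 171 mm. Lifting takes a few newtons.
- piston: Aluminium piston, a plain cylinder with two ring grooves: 42 mm diameter, 40 mm high, standing on its end. Origin: centre of its underside, z along its axis. About 0.13 kg. May be absent.
- bearing: Steel ring bearing lying flat: 46 mm outside, 22 mm hole, 16 mm high. Origin: centre of its underside, z along its axis. About 0.12 kg. May be absent.
- hub: Steel flanged hub standing on its flange: flange 52 mm diameter and 8 mm high, above it a boss of 28 mm diameter up to 34 mm. Origin: centre of the flange's underside, z along its axis. About 0.15 kg. May be absent.
- pillow: Grey pillow block: foot 58 (x) by 26 (y) by 10 mm high, on it a bearing body 34 (x) by 26 (y), to 38 mm height; grip it across y. Origin: centre of its underside. About 0.16 kg. May be absent.
- glue_bottle: Bystander among the parts: small white glue bottle, 32 mm diameter, 65 mm high. Origin: centre of its underside, z up its axis. Not to be knocked over.
- spray_can: Bystander: blue spray can, 54 mm diameter, 150 mm high. Origin: centre of its underside, z up its axis. Not to be knocked over.
- oil_bottle: Bystander: black oil bottle, 60 mm diameter, 160 mm high. Origin: centre of its underside, z up its axis. Not to be knocked over.
There are look-alikes about, which are no part of the job. Of the things that look like the piston, take the one that is farthest to the robot's left at the start.

How it is judged:
On the way, in this order (a step that is already met when the one before it is completed fails the run):
1. the lid is up and its stay locked straight (value of joint stay_knee above 2.79 rad and value of joint lid above 1.35 rad), for 0.4 s.
2. all the engine parts are in the raised basket, with the lid still locked open (all of step 1 and x of piston in the frame of basket_floor between -0.097 and 0.097 m and y of piston in the frame of basket_floor between -0.122 and 0.122 m and z of piston in the frame of basket_floor between -0.006 and 0.045 m and x of bearing in the frame of basket_floor between -0.097 and 0.097 m and y of bearing in the frame of basket_floor between -0.122 and 0.122 m and z of bearing in the frame of basket_floor between -0.006 and 0.045 m and x of hub in the frame of basket_floor between -0.097 and 0.097 m and y of hub in the frame of basket_floor between -0.122 and 0.122 m and z of hub in the frame of basket_floor between -0.006 and 0.045 m and x of pillow in the frame of basket_floor between -0.097 and 0.097 m and y of pillow in the frame of basket_floor between -0.122 and 0.122 m and z of pillow in the frame of basket_floor between -0.006 and 0.045 m and value of joint drum above 1.3 rad and linear speed of each of piston, bearing, hub, pillow below 0.05 m/s), for 0.4 s.
3. the pawl is lifted clear and the basket has run all the way down (value of joint pawl above 0.2 rad and value of joint drum below 0.12 rad), for 0.2 s.
4. the pawl is dropped back between the teeth (value of joint pawl below 0.06 rad and value of joint drum below 0.12 rad and value of joint stay_knee above 2.6 rad), for 0.3 s.
At the end, for the whole second after the job is handed in: Every part present lies at rest in the basket, the basket is at the bottom (drum below 0.12 rad), the pawl is seated (below 0.06 rad) and the lid is shut (below 0.04 rad) (x of piston in the frame of basket_floor between -0.097 and 0.097 m and y of piston in the frame of basket_floor between -0.122 and 0.122 m and z of piston in the frame of basket_floor between -0.006 and 0.045 m and x of bearing in the frame of basket_floor between -0.097 and 0.097 m and y of bearing in the frame of basket_floor between -0.122 and 0.122 m and z of bearing in the frame of basket_floor between -0.006 and 0.045 m and x of hub in the frame of basket_floor between -0.097 and 0.097 m and y of hub in the frame of basket_floor between -0.122 and 0.122 m and z of hub in the frame of basket_floor between -0.006 and 0.045 m and x of pillow in the frame of basket_floor between -0.097 and 0.097 m and y of pillow in the frame of basket_floor between -0.122 and 0.122 m and z of pillow in the frame of basket_floor between -0.006 and 0.045 m and value of joint drum below 0.12 rad and value of joint pawl below 0.06 rad and value of joint lid below 0.04 rad and linear speed of each of piston, bearing, hub, pillow below 0.03 m/s); the robot touches nothing.
It fails at once if a standing bystander (glue bottle, spray can, oil bottle) is knocked over (angle between any of glue_bottle, spray_can, oil_bottle's own z axis and vertical above 0.7 rad).
Of piston, bearing, hub, pillow only 2 to 4 are there at a start; the rules pass over those that are not, and their reading is None.
At some moment in a run one of piston, bearing, hub, pillow may be knocked a few centimetres aside while the robot is not near it.
Once in a run the grip may slacken for a moment while it holds something.
It also fails if it takes over 210 s, if anything falls off the work surface, if the arm or the gripper's body presses on something with over 40 N, if the wrist force passes 120 N, or if a joint passes its speed limit or range.

## Working session

There is one attempt and no reset: what is moved stays moved. The work goes in short steps, each a Python script; the robot and the scene stay as the last script left them, time stands still between calls to the robot, and variables do not carry over. Pictures are saved under pics/ and viewed, at most 14 in all, crops included, and the job is handed in when it is done.

```bash
mkdir -p pics; cat > h.py <<'E'
import numpy as np, cv2
from bench import *
def save(n,im): cv2.imwrite('pics/'+n,cv2.cvtColor(im,cv2.COLOR_RGB2BGR))
def ray(cal,px):
    K=np.array(cal['intrinsics']);T=np.array(cal['extrinsics']);R=T[:3,:3];t=T[:3,3]
    d=R.T@np.linalg.solve(K,[px[0],px[1],1.]);c=-R.T@t
    return c,d
def onz(cal,px,z):
    c,d=ray(cal,px); return c+d*(z-c[2])/d[2]
def proj(cal,p):
    K=np.array(cal['intrinsics']);T=np.array(cal['extrinsics'])
    q=K@(T[:3,:3]@np.array(p)+T[:3,3]); return q[:2]/q[2]
def tri(rays):
    A=np.zeros((3,3));b=np.zeros(3)
    for c,d in rays:
        d=d/np.linalg.norm(d);P=np.eye(3)-np.outer(d,d);A+=P;b+=P@c
    return np.linalg.solve(A,b)
E
python3 - <<'E'
from h import *
a={n:capture(n) for n in('scene','side')}
cals={n:calibration(n) for n in a}
save('s0.png',a['scene']);save('d0.png',a['side'])
for n in a:
    c=cals[n];print(n,np.round(ray(c,(320,200))[0],3),np.round(c['intrinsics'][0][0]))
for t in ['tank','lid_knob','knee_pin','pawl_knob','wheel_centre','piston','bearing','hub','pillow','glue_bottle','spray_can','oil_bottle']:
    for n in a:
        for o in outline_of(n,t)[:4]:
            if o['conf']>.2:
                r=o['region'];ys,xs=np.nonzero(r)
                print(t,n,round(o['conf'],2),np.round(o['at']),xs.min(),xs.max(),ys.min(),ys.max(),'z0',np.round(onz(cals[n],o['at'],0.01),3))
print(grip_point_offset, read_state()['time_s'],read_state()['orientation'])
E
```

```text
scene [1.028 0.362 0.955] 465.0
side [ 0.635 -0.875  0.695] 414.0
tank scene 0.93 [395. 260.] 314 492 178 341 z0 [0.52  0.148 0.01 ]
tank side 0.88 [302. 178.] 261 345 115 223 z0 [0.526 0.227 0.01 ]
lid_knob scene 0.97 [397. 243.] 316 477 178 315 z0 [0.48  0.125 0.01 ]
lid_knob side 0.89 [301. 158.] 261 343 132 182 z0 [0.514 0.356 0.01 ]
lid_knob side 0.6 [300. 285.] 291 309 271 296 z0 [ 0.563 -0.228  0.01 ]
lid_knob side 0.22 [241. 331.] 235 249 318 346 z0 [ 0.456 -0.356  0.01 ]
knee_pin scene 0.46 [348. 188.] 333 358 181 201 z0 [ 0.433 -0.067  0.01 ]
knee_pin side 0.75 [280. 197.] 266 306 182 224 z0 [0.474 0.114 0.01 ]
pawl_knob scene 0.83 [469. 282.] 442 492 255 320 z0 [0.452 0.304 0.01 ]
pawl_knob side 0.49 [319. 126.] 289 332 115 130 z0 [0.561 0.612 0.01 ]
wheel_centre scene 0.76 [454. 299.] 439 471 287 321 z0 [0.51  0.301 0.01 ]
wheel_centre side 0.37 [242. 331.] 234 249 317 346 z0 [ 0.458 -0.356  0.01 ]
piston scene 0.81 [179. 190.] 167 187 177 199 z0 [ 0.73  -0.381  0.01 ]
piston scene 0.68 [263. 181.] 258 271 170 192 z0 [ 0.566 -0.243  0.01 ]
piston scene 0.53 [193. 163.] 18
[... 1145 characters left out ...]
 226 155 209 z0 [ 0.643 -0.349  0.01 ]
glue_bottle side 0.68 [280. 307.] 272 287 293 320 z0 [ 0.525 -0.293  0.01 ]
glue_bottle side 0.68 [298. 283.] 291 309 271 296 z0 [ 0.556 -0.222  0.01 ]
glue_bottle side 0.22 [242. 331.] 234 249 318 346 z0 [ 0.458 -0.355  0.01 ]
spray_can scene 0.87 [213. 176.] 197 226 155 209 z0 [ 0.642 -0.351  0.01 ]
spray_can scene 0.27 [472. 282.] 441 493 254 320 z0 [0.448 0.309 0.01 ]
spray_can side 0.95 [359. 287.] 343 372 250 319 z0 [ 0.692 -0.225  0.01 ]
oil_bottle scene 0.63 [235. 222.] 218 250 193 246 z0 [ 0.698 -0.202  0.01 ]
oil_bottle side 0.62 [379. 247.] 358 386 215 280 z0 [ 0.746 -0.089  0.01 ]
-0.0187 1.3 [ 3.14151836e+00 -1.81018873e-05  1.57084476e+00]
```

View pics/s0.png

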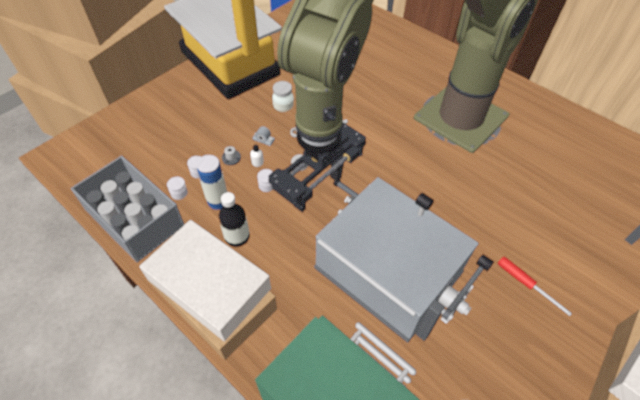

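View pics/d0.png

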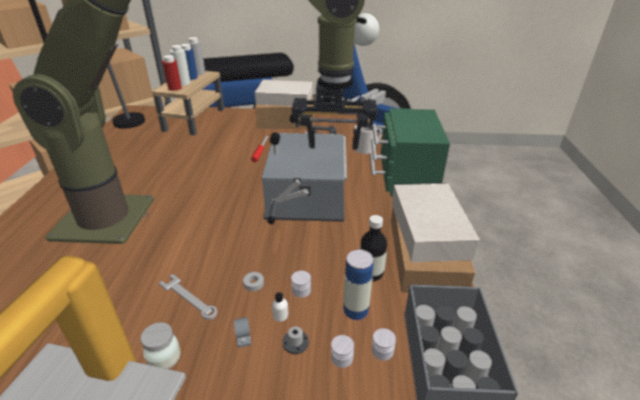

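```bash
cat > fit.py <<'E'
from h import *
from scipy.optimize import least_squares
cs=calibration('scene');cd=calibration('side')
pts=[(cs,(-.107,-.131,.137),(380,181)),(cs,(-.107,.131,.137),(475,243)),(cs,(.105,.131,.137),(413,313)),(cs,(.105,-.131,.137),(317,238)),
(cs,(-.085,0,.182),(424,201)),(cs,(-.05,.165,.171),(485,262)),(cd,(-.05,.165,.171),(275,138)),(cd,(-.073,-.22,.069),(270,220))]
def W(p,q):
    c,s=np.cos(p[2]),np.sin(p[2]);return np.array([p[0]+c*q[0]-s*q[1],p[1]+s*q[0]+c*q[1],q[2]])
f=lambda p:np.concatenate([proj(c,W(p,q))-u for c,q,u in pts])
r=least_squares(f,[.56,.13,0],loss='soft_l1');print(r.x,np.round(f(r.x).reshape(-1,2),1))
import json;json.dump(list(r.x),open('tank.json','w'))
E
python3 fit.py; python3 - <<'E'
from h import *;import json
from fit import W
p=json.load(open('tank.json'))
out=[]
for n,box in(('s0',(290,150,230,220)),('d0',(200,100,230,290))):
    im=cv2.imread(f'pics/{n}.png');c=calibration('scene' if n=='s0' else 'side')
    x,y,w,h=box;k=2 if n=='d0' else 2
    cr=cv2.resize(im[y:y+h,x:x+w],None,fx=k,fy=k,interpolation=2)
    P=lambda q:tuple(int(v) for v in (proj(c,W(p,q))-[x,y])*k)
    for z in(.137,0):
        L=[(-.107,-.131,z),(-.107,.131,z),(.105,.131,z),(.105,-.131,z)]
        for i in range(4):cv2.line(cr,P(L[i]),P(L[(i+1)%4]),(0,0,255),1)
    for q in[(-.085,0,.182),(-.05,.165,.171),(-.073,-.198,.069),(.01,.165,.085)]:cv2.circle(cr,P(q),3,(0,255,0),-1)
    if cr.shape[0]<580:cr=cv2.copyMakeBorder(cr,0,580-cr.shape[0],0,0,0)
    out.append(cr[:580,:390] if n=='d0' else cr[:580,:400])
cv2.imwrite('pics/o1.png',np.hstack(out))
E
```

```text
[0.54542014 0.14907325 0.00910178] [[ -2.1  -5.5]
 [  4.2  -0.8]
 [  7.4   2.3]
 [ -1.7  -3.5]
 [  0.2   0. ]
 [ -0.4   0.3]
 [ 17.5 -19.8]
 [ -0.1   0.2]]
[0.54542014 0.14907325 0.00910178] [[ -2.1  -5.5]
 [  4.2  -0.8]
 [  7.4   2.3]
 [ -1.7  -3.5]
 [  0.2   0. ]
 [ -0.4   0.3]
 [ 17.5 -19.8]
 [ -0.1   0.2]]
```

View pics/o1.png

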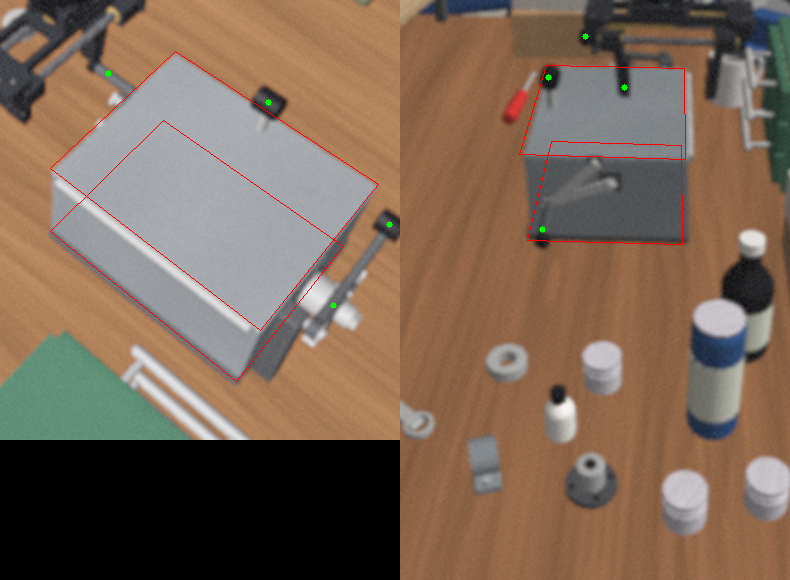

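```bash
python3 - <<'E'
s=open('fit.py').read()
s=s.replace("(cd,(-.05,.165,.171),(275,138)),(cd,(-.073,-.22,.069),(270,220))]","(cd,(-.05,.165,.171),(293,118)),(cd,(-.085,0,.182),(275,138.5)),(cd,(.105,-.13,0),(343.5,220)),(cd,(-.105,-.13,0),(263,219)),(cs,(.105,-.13,0),(315,267)),(cs,(.105,.13,0),(408.5,340)),(cd,(-.073,-.221,.069),(271,219))]")
open('fit.py','w').write(s)
E
python3 fit.py
python3 - <<'E'
from h import *
# positions of parts using triangulation (at = visible centre)
cs=calibration('scene');cd=calibration('side')
for n,a,b,z in [('piston',(264.5,181),(300.5,284),.02),('bearing',(298,162),(253,281),.008),('hub',(230,156),(296,340),.012),('pillow',(262,136),(242,331),.02),('glue',(256,156),(280,307),.03)]:
    print(n,np.round(tri([ray(cs,a),ray(cd,b)]),3),np.round(onz(cs,a,z),3),np.round(onz(cd,b,z),3))
E
```

```text
[0.54665375 0.15011686 0.01333854] [[-2.4 -4.9]
 [ 4.3 -0.5]
 [ 7.8  3.1]
 [-1.7 -2.6]
 [ 0.2  0.6]
 [-0.2  0.7]
 [-0.3  0.1]
 [-0.5  0.1]
 [-1.8  1.6]
 [ 2.2  0.7]
 [ 0.4  0.1]
 [-0.3  1.2]
 [-0.2  1.3]]
piston [ 0.565 -0.235  0.02 ] [ 0.567 -0.235  0.02 ] [ 0.563 -0.233  0.02 ]
bearing [ 0.456 -0.222  0.011] [ 0.456 -0.224  0.008] [ 0.454 -0.218  0.008]
hub [ 0.566 -0.371  0.01 ] [ 0.567 -0.37   0.012] [ 0.567 -0.373  0.012]
pillow [ 0.459 -0.359  0.014] [ 0.462 -0.355  0.02 ] [ 0.46  -0.363  0.02 ]
glue [ 0.528 -0.307  0.028] [ 0.529 -0.306  0.03 ] [ 0.528 -0.309  0.03 ]
```

```bash
cat >> h.py <<'E'
import json
T0=json.load(open('tank.json'))
def W(q,p=T0):
    c,s=np.cos(p[2]),np.sin(p[2]);return np.array([p[0]+c*q[0]-s*q[1],p[1]+s*q[0]+c*q[1],q[2]])
def O(yaw): return [np.pi,0,yaw]
G=0.0187   # TCP below grasp point
E
python3 - <<'E'
from h import *
print(read_state()['joints'])
k=W((-.085,0,.182));print(k)
for q in [(-.085,0,.3),(-.085,0,.163),(.124,0,.31),(-.05,.165,.152),(-.05,.165,.25)]:
  for y in(0,np.pi,-np.pi):
    j=inverse_kinematics(list(W(q)),O(y+T0[2]));print(q,round(y,1),None if j is None else np.round(j,2))
for p in[(.565,-.235,.02),(.456,-.222,.02),(.566,-.371,.02),(.459,-.359,.02),(.528,-.3,.3)]:
  for y in(0,np.pi/2,np.pi):
    j=inverse_kinematics(p,O(y));print(p,round(y,1),None if j is None else np.round(j,2))
E
```

```text
[ 0.03378193  0.68910721 -0.19458823  1.56528775  0.15728303  0.9025032
 -0.2150709 ]
[0.46166131 0.14898312 0.182     ]
(-0.085, 0, 0.3) 0 [-0.59  0.43  0.28  1.91 -0.16  0.82 -1.79]
(-0.085, 0, 0.3) 3.1 [ 0.04  0.49 -0.69  1.88  0.38  0.91  0.76]
(-0.085, 0, 0.3) -3.1 [ 0.04  0.49 -0.69  1.88  0.38  0.91  0.76]
(-0.085, 0, 0.163) 0 [-0.53  0.65  0.2   2.07 -0.28  0.45 -1.68]
(-0.085, 0, 0.163) 3.1 [-0.09  0.67 -0.51  2.04  0.59  0.57  0.57]
(-0.085, 0, 0.163) -3.1 [-0.09  0.67 -0.51  2.04  0.59  0.57  0.57]
(0.124, 0, 0.31) 0 [-0.43  0.73  0.29  1.27 -0.21  1.17 -1.68]
(0.124, 0, 0.31) 3.1 [ 0.01  0.77 -0.65  1.24  0.46  1.27  0.95]
(0.124, 0, 0.31) -3.1 [ 0.01  0.77 -0.65  1.24  0.46  1.27  0.95]
(-0.05, 0.165, 0.152) 0 [-0.79  0.77  0.26  1.78 -0.31  0.63 -1.91]
(-0.05, 0.165, 0.152) 3.1 [-0.36  0.79 -0.5   1.76  0.54  0.73  0.44]
(-0.05, 0.165, 0.152) -3.1 [-0.36  0.79 -0.5   1.76  0.54  0.73  0.44]
(-0.05, 0.165, 0.25) 0 [-0.81  0.64  0.29  1.69 -0.23  0.85 -1.98]
(-0.05, 0.165, 0.25) 3.1 [-0.3   0.68 -0.6   1.66  0.45  0.95  0.51]
(-0.05, 0.165, 0.25) -3.1 [-0.3   0.68 -0.6   
[... 354 characters left out ...]
33  0.18  0.04]
(0.456, -0.222, 0.02) 3.1 [ 0.54  0.93 -0.29  2.05  0.91  0.29  1.04]
(0.566, -0.371, 0.02) 0 [ 0.47  1.04  0.08  1.52 -0.12  0.58 -0.96]
(0.566, -0.371, 0.02) 1.6 [ 0.6   1.04 -0.18  1.51  0.27  0.61  0.29]
(0.566, -0.371, 0.02) 3.1 [ 0.79  1.09 -0.56  1.5   0.75  0.77  1.49]
(0.459, -0.359, 0.02) 0 [ 0.57  0.96  0.02  1.83 -0.05  0.35 -0.94]
(0.459, -0.359, 0.02) 1.6 [ 0.67  0.96 -0.15  1.82  0.33  0.38  0.28]
(0.459, -0.359, 0.02) 3.1 [ 0.85  1.   -0.47  1.81  0.84  0.54  1.39]
(0.528, -0.3, 0.3) 0 [ 0.32  0.61  0.22  1.56 -0.15  1.   -0.99]
(0.528, -0.3, 0.3) 1.6 [ 0.58  0.6  -0.24  1.54  0.16  1.02  0.29]
(0.528, -0.3, 0.3) 3.1 [ 0.82  0.67 -0.69  1.53  0.46  1.11  1.6 ]
```

```bash
python3 - <<'E'
from h import *
yaw=np.pi+T0[2]
move_ptp(list(W((-.085,0,.29))),O(yaw))
c=calibration('wrist');im=capture('wrist');save('w1.png',im)
print(read_state()['eef_pos'],np.round(ray(c,(320,200))[0],3))
print('knob pred',proj(c,W((-.085,0,.182))), 'pawl', proj(c,W((-.05,.165,.171))))
for t in('lid_knob','pawl_knob','wheel_centre'):
  for o in outline_of('wrist',t)[:2]:print(t,o['conf'],np.round(o['at']),np.round(onz(c,o['at'],.182),3))
E
```

```text
[0.46279488 0.14787246 0.28968684] [0.383 0.149 0.435]
knob pred [317.06413127 194.42571176] pawl [484.66485191 224.66202978]
lid_knob 0.76 [317. 219.] [0.485 0.149 0.182]
lid_knob 0.48 [ 64. 152.] [ 0.425 -0.072  0.182]
pawl_knob 0.65 [476. 232.] [0.497 0.301 0.182]
wheel_centre 0.69 [446. 234.] [0.5   0.272 0.182]
```

View pics/w1.png

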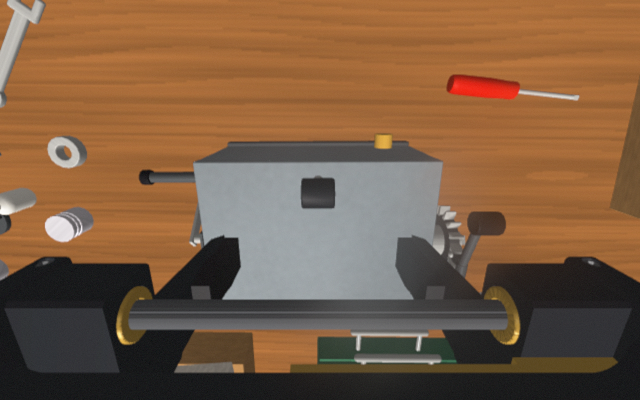

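```bash
python3 - <<'E'
from h import *
def K(a): return W((.105-.19*np.cos(a)+.052*np.sin(a),0,.130+.19*np.sin(a)+.052*np.cos(a)-G))
servo_line(list(K(0)),max_speed=.1)
gripper_to(.0,25)
s=read_state();print(s['finger_gap'],s['grip_force'],s['wrist_force'])
A=np.linspace(0,1.34,13)[1:]
for a in A:
    servo_line(list(K(a)),max_speed=.05)
    s=read_state();print(round(a,2),np.round(s['wrist_force'],1),round(s['finger_gap'],4))
for a in np.arange(1.355,1.5,.015):
    r=servo_line(list(K(a)),max_speed=.02)
    s=read_state();f=s['wrist_force'];print(round(a,3),np.round(f,1))
    if np.linalg.norm(f[:2])>12: break
dwell(.5);print(s['time_s'])
gripper_to(.08)
dwell(.3)
servo_line(list(np.array(s['eef_pos'])+[0,0,.12]),max_speed=.12)
c=calibration('side');im=capture('side');save('d2.png',im)
print(proj(c,W((.05,-.22,.172))),proj(c,W((.124,0,.326))),read_state()['time_s'])
for o in outline_of('side','knee_pin')[:2]:print(o['conf'],o['at'])
E
```

```text
0.030015561878883372 25.000163298100233 [ 0.56440383 -2.73648121  0.47217921]
0.11 [ 1.2 -5.4 -3.3] 0.0298
0.22 [ 0.5 -5.6 -3.8] 0.0299
0.34 [ 1.  -5.3 -3.4] 0.0295
0.45 [ 0.9 -6.6 -3.6] 0.0296
0.56 [ 0.6 -5.7 -3.8] 0.0293
0.67 [ 0.5 -6.6 -4.5] 0.0297
0.78 [ 0.6 -5.4 -4.3] 0.0296
0.89 [ 0.3 -5.2 -4.8] 0.0296
1.01 [-1.3 -5.2 -4.9] 0.0297
1.12 [ 0.5 -5.1 -3.5] 0.0296
1.23 [ 0.  -5.3 -4. ] 0.0299
1.34 [-0.2 -5.1 -3.7] 0.0299
1.355 [ 0.8 -5.9 -4.1]
1.37 [ 0.6 -5.1 -4.5]
1.385 [ 0.9 -5.1 -5.3]
1.4 [-1.8 -6.2 -1.2]
1.415 [-7.2 -7.3  1.6]
1.43 [-13.2  -7.9   5. ]
13.6417
[320.81009659 186.18613698] [353.10913454  89.05266467] 16.5083
0.6 [358.8, 285.0]
0.49 [310.3, 171.4]
```

View pics/d2.png

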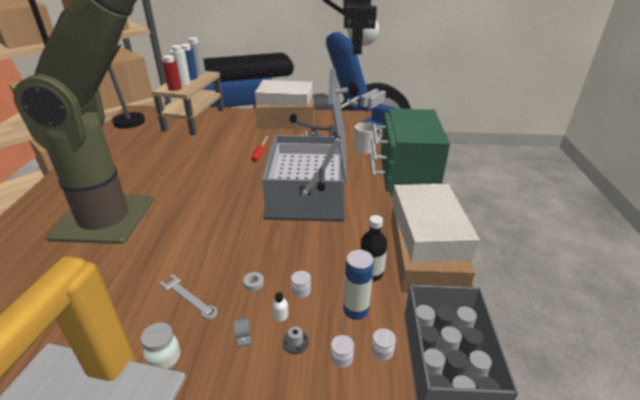

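```bash
python3 - <<'E'
from h import *
cs=calibration('scene');cd=calibration('side')
print('spray',tri([ray(cs,(213,180)),ray(cd,(358,286))]),'oil',tri([ray(cs,(234,222)),ray(cd,(374,248))]))
move_ptp([.53,-.1,.36],O(np.pi))
move_ptp([.53,-.29,.33],O(np.pi))
c=calibration('wrist');im=capture('wrist');save('w3.png',im)
for t,z in(('piston',.02),('bearing',.008),('hub',.012),('pillow',.02),('glue_bottle',.03),('spray_can',.07)):
  for o in outline_of('wrist',t)[:3]:
    if o['conf']>.3:print(t,round(o['conf'],2),np.round(o['at']),np.round(onz(c,o['at'],z),3))
np.save('cal3.npy',c,allow_pickle=True);print(read_state()['time_s'])
E
```

```text
spray [ 0.68207513 -0.28931978  0.08060004] oil [ 0.72373962 -0.16580252  0.07331851]
piston 0.95 [266. 268.] [ 0.732 -0.377  0.02 ]
piston 0.82 [352. 176.] [ 0.563 -0.229  0.02 ]
piston 0.77 [251. 228.] [ 0.654 -0.398  0.02 ]
bearing 0.89 [365. 102.] [ 0.448 -0.212  0.008]
hub 0.65 [264. 172.] [ 0.557 -0.372  0.012]
pillow 0.62 [272. 104.] [ 0.452 -0.352  0.02 ]
glue_bottle 0.64 [303. 156.] [ 0.528 -0.308  0.03 ]
glue_bottle 0.4 [316. 263.] [ 0.715 -0.287  0.03 ]
spray_can 0.92 [317. 264.] [ 0.693 -0.286  0.07 ]
18.8333
```

View pics/w3.png

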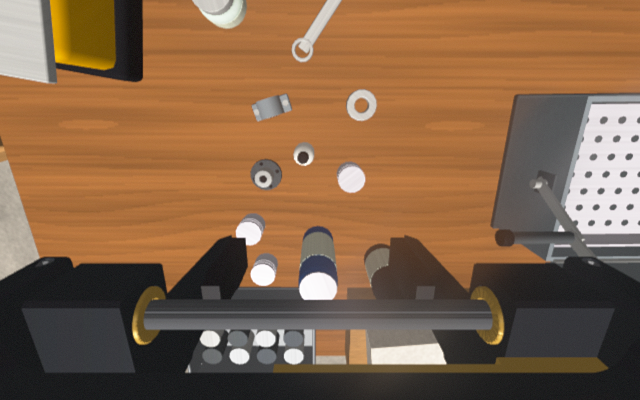

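```bash
cat >> h.py <<'E'
def pick(name,exp,zc,yaw,opening,tcpz,look=True):
    exp=np.array(exp,float)
    move_ptp([exp[0],exp[1],.20],O(yaw)); gripper_to(opening,40)
    c=calibration('wrist');capture('wrist')
    best=None
    for o in outline_of('wrist',name):
        p=onz(c,o['at'],zc)[:2]; d=np.linalg.norm(p-exp)
        print(name,round(o['conf'],2),np.round(o['at']),np.round(p,3))
        if o['conf']>.25 and d<.06 and (best is None or d<best[0]): best=(d,p)
    if best is None: print('not seen'); return False
    p=best[1]
    if best[0]>.03: print('moved!',p); return False
    servo_line([p[0],p[1],.10],max_speed=.2)
    if servo_line([p[0],p[1],tcpz],max_speed=.08,contact_N=8): print('contact at',read_state()['eef_pos'])
    gripper_to(0,40); g=read_state()['finger_gap']
    servo_line([p[0],p[1],.26],max_speed=.2)
    s=read_state(); print('gap',round(g,4),round(s['finger_gap'],4),round(s['grip_force'],1)); return s['finger_gap']
def place(slot,tcp_min,g):
    via=[.46,-.12,.27]; servo_line(via,O(np.pi+T0[2]),max_speed=.25)
    servo_line(list(W((*slot,.27))),max_speed=.25)
    servo_line(list(W((*slot,.15))),max_speed=.2)
    s=read_state(); print('hold',round(s['finger_gap'],4),round(s['grip_force'],1))
    r=servo_line(list(W((*slot,tcp_min))),max_speed=.04,contact_N=4); print(r,read_state()['eef_pos'][2])
    gripper_to(min(.088,g+.016)); dwell(.2)
    servo_line(list(W((*slot,.27))),max_speed=.2)
    servo_line(via,max_speed=.25); print('t',read_state()['time_s'])
E
python3 - <<'E'
from h import *
g=pick('piston',(.564,-.232),.025,3.66,.08,.012)
if g: place((-.06,-.075),.072,g)
E
```

```text
piston 0.97 [152. 173.] [ 0.653 -0.398]
piston 0.89 [146. 235.] [ 0.731 -0.378]
piston 0.7 [319. 177.] [ 0.564 -0.231]
gap 0.0413 0.041 40.0
hold 0.0412 40.0
True 0.08405591713150973
t 30.3167
```

```bash
python3 - <<'E'
from h import *
g=pick('hub',(.562,-.371),.014,2.97,.056,.013)
if g: place((0,-.03),.078,g)
g=pick('bearing',(.452,-.218),.008,np.pi,.075,.003)
if g: place((0,.052),.075,g)
E
```

```text
hub 0.8 [316. 173.] [ 0.56  -0.369]
gap 0.0276 0.0267 40.0
hold 0.0271 40.0
True 0.08519779363871469
t 43.0083
bearing 0.71 [290. 173.] [ 0.451 -0.249]
moved! [ 0.45100011 -0.24905859]
```

```bash
python3 - <<'E'
from h import *
g=pick('bearing',(.451,-.249),.008,np.pi,.075,.003)
if g: place((0,.052),.075,g)
move_ptp([.455,-.357,.20],O(np.pi))
c=calibration('wrist');im=capture('wrist');save('w4.png',im)
for o in outline_of('wrist','pillow'):
    if o['conf']<.3: continue
    ys,xs=np.nonzero(o['region']);P=np.array([onz(c,(x,y),.015)[:2] for x,y in zip(xs[::5],ys[::5])])
    r=cv2.minAreaRect((P*1000).astype(np.float32));print(o['conf'],o['at'],r)
E
```

```text
bearing 0.6 [318. 173.] [ 0.449 -0.245]
gap 0.0449 0.0447 40.0
hold 0.0452 40.0
False 0.07523292886760674
t 57.0167
0.92 [317.0, 170.2] ((458.16033935546875, -355.33270263671875), (35.61520004272461, 56.985870361328125), 19.4334716796875)
```

View pics/w4.png

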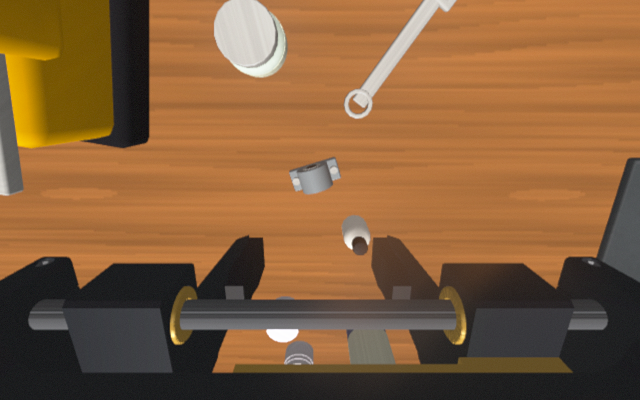

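```bash
python3 - <<'E'
from h import *
g=pick('pillow',(.457,-.356),.018,1.91,.052,.012)
if g: place((-.055,.04),.080,g)
move_ptp(list(W((-.06,0,.42))),O(np.pi+T0[2]))
c=calibration('wrist');im=capture('wrist');save('w5.png',im);print(read_state()['time_s'])
for t in('piston','bearing','hub','pillow'):
  for o in outline_of('wrist',t)[:2]:print(t,round(o['conf'],2),np.round(o['at']),np.round(onz(c,o['at'],.085)-W((0,0,0)),3))
E
```

```text
pillow 0.79 [319. 170.] [ 0.456 -0.348]
gap 0.0255 0.0254 39.6
hold 0.0258 39.6
True 0.0993947698256664
t 70.975
72.2083
piston 0.89 [270. 155.] [-0.059 -0.081  0.085]
piston 0.69 [ 46. 226.] [ 0.075 -0.486  0.085]
bearing 0.94 [355. 189.] [-0.002  0.063  0.085]
hub 0.88 [300. 188.] [-0.002 -0.031  0.085]
pillow 0.87 [343. 158.] [-0.055  0.041  0.085]
```

View pics/w5.png

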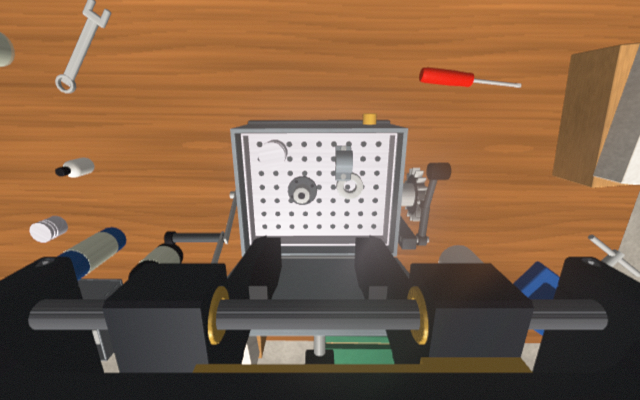

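```bash
python3 - <<'E'
from h import *
def K(a): return W((.07-.1247*np.cos(.276+a),.165,.137+.1247*np.sin(.276+a)-G))
yaw=np.pi+T0[2]
k=K(0)
move_ptp([k[0],k[1],.26],O(yaw)); gripper_to(.052,20)
servo_line(list(k),max_speed=.08,contact_N=8)
gripper_to(0,20)
s=read_state();print(s['eef_pos'],k,s['finger_gap'],np.round(s['wrist_force'],1))
for a in np.linspace(0,.5,6)[1:]:
    servo_line(list(K(a)),max_speed=.05);s=read_state();print(round(a,2),np.round(s['wrist_force'],1),round(s['finger_gap'],4))
dwell(1)
capture('wrist');capture('scene')
dwell(3)
c=calibration('scene');im=capture('scene');save('s6.png',im[160:360,280:540])
print(read_state()['time_s'],read_state()['finger_gap'])
E
```

```text
[0.49453553 0.31363924 0.1523127 ] [0.4944769  0.31443554 0.1522819 ] 0.025709754262548838 [-0.4 -2.4  2.6]
0.1 [ 0.1 -3.6  1.3] 0.0262
0.2 [-1.9 -4.8 -0.2] 0.0258
0.3 [-1.3 -4.7 -0.6] 0.0256
0.4 [-0.8 -5.3  0.2] 0.0256
0.5 [-1.5 -5.2  0.3] 0.0258
81.85 0.02585705637611773
```

View pics/s6.png

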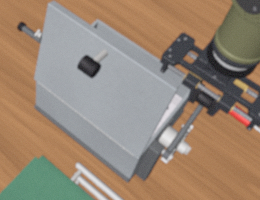

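```bash
python3 - <<'E'
from h import *
save('d7.png',cv2.resize(capture('side')[100:240,240:370],None,fx=4,fy=4,interpolation=2))
c=calibration('side')
for z in (.033,.072): print(z,[np.round((proj(c,W(q))-[240,100])*4) for q in [(-.06,-.075,z+.04),(0,.052,z+.016)]])
E
```

```text
0.033 [array([170., 347.]), array([269., 284.])]
0.072 [array([167., 299.]), array([268., 239.])]
```

View pics/d7.png

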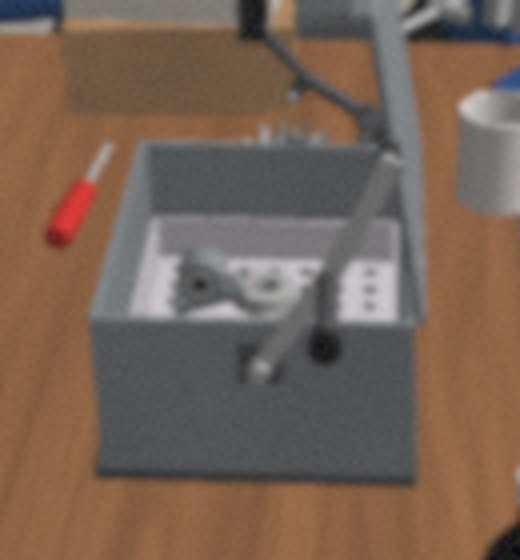

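```bash
python3 - <<'E'
from h import *
def K(a): return W((.07-.1247*np.cos(.276+a),.165,.137+.1247*np.sin(.276+a)-G))
for a in (.4,.3,.2,.1,.03,.0):
    servo_line(list(K(a)),max_speed=.05);print(round(a,2),np.round(read_state()['wrist_force'],1))
gripper_to(.052);dwell(.5)
k=K(0);servo_line([k[0],k[1],.30],max_speed=.15)
c=calibration('wrist');im=capture('wrist');save('w8.png',im);print(proj(c,W((-.05,.165,.171))))
for o in outline_of('wrist','pawl_knob')[:1]:print(o['conf'],o['at'])
move_ptp(list(W((-.15,-.1,.36))),O(np.pi+T0[2]))
for y in(-np.pi/2,np.pi/2):
  for q in [(.09,-.198,.30),(.09,-.198,.15),(0,-.198,.15)]:
    j=inverse_kinematics(list(W(q)),O(y+T0[2]));print(y,q,None if j is None else np.round(j,2))
print(read_state()['time_s'])
E
```

```text
0.4 [-1.2 -6.4  0.5]
0.3 [-1.6 -5.8  0.2]
0.2 [-1.3 -6.1  0.4]
0.1 [-1.7 -4.7 -3.1]
0.03 [-1.5 -6.2 -2.3]
0.0 [-2.4 -6.3 -0.2]
[316.82850093 189.80281431]
0.6 [320.9, 211.0]
-1.5707963267948966 (0.09, -0.198, 0.3) [ 0.51  0.84 -1.1   1.41  0.75  1.34  2.54]
-1.5707963267948966 (0.09, -0.198, 0.15) [ 0.48  1.   -0.99  1.57  0.91  1.09  2.41]
-1.5707963267948966 (0, -0.198, 0.15) [ 0.53  0.89 -0.96  1.85  0.93  0.93  2.28]
1.5707963267948966 (0.09, -0.198, 0.3) [ 0.17  0.66 -0.32  1.43  0.22  1.09 -0.17]
1.5707963267948966 (0.09, -0.198, 0.15) [ 0.15  0.82 -0.28  1.59  0.29  0.77 -0.24]
1.5707963267948966 (0, -0.198, 0.15) [ 0.16  0.73 -0.27  1.87  0.32  0.59 -0.3 ]
87.4833
```

View pics/w8.png

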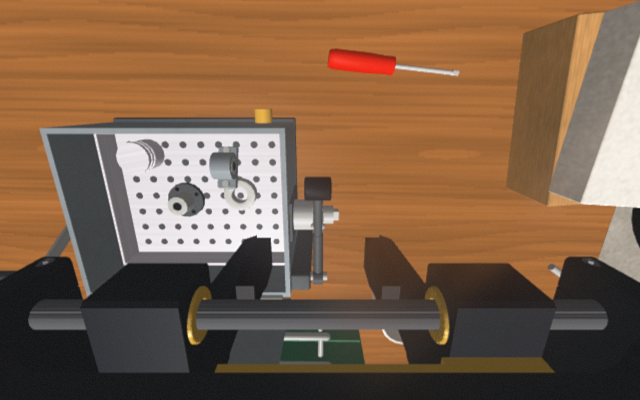

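```bash
python3 - <<'E'
from h import *
yaw=-np.pi/2+T0[2]
gripper_to(0,20)
move_ptp(list(W((-.10,-.26,.34))),O(yaw))
servo_line(list(W((.092,-.26,.34))),max_speed=.15)
servo_line(list(W((.092,-.2,.30))),max_speed=.1)
print(np.round(read_state()['wrist_force'],1),read_state()['finger_gap'])
r=servo_line(list(W((.092,-.2,.152))),max_speed=.08,contact_N=8);print('down contact',r,read_state()['eef_pos'])
f0=np.array(read_state()['wrist_force'])
for x in np.arange(.085,-.012,-.007):
    servo_line(list(W((x,-.2,.152))),max_speed=.04)
    print(round(x,3),np.round(np.array(read_state()['wrist_force'])-f0,1))
save('d9.png',cv2.resize(capture('side')[60:260,240:400],None,fx=3,fy=3,interpolation=2))
print(read_state()['time_s'])
E
```

```text
[ 0.   0.3 -0.8] 0.0005272413622968822
down contact False [ 0.6415586  -0.04854562  0.15244138]
0.085 [-0.8  1.2  0.2]
0.078 [-1.2 -0.6  1.1]
0.071 [ 1.   0.7 -0.8]
0.064 [2.2 1.  2.9]
0.057 [-0.1  0.9  0.7]
0.05 [-0.5  0.6 -0.5]
0.043 [-0.4  1.2  0.7]
0.036 [-1.3 -0.1 -0.8]
0.029 [-0.6  0.9 -0.4]
0.022 [-1.   1.   1.3]
0.015 [-1.6 -0.6 -0.3]
0.008 [-0.6  0.8 -0.2]
0.001 [0.4 0.  1.2]
-0.006 [-1.  -0.1 -0.2]
98.675
```

View pics/d9.png

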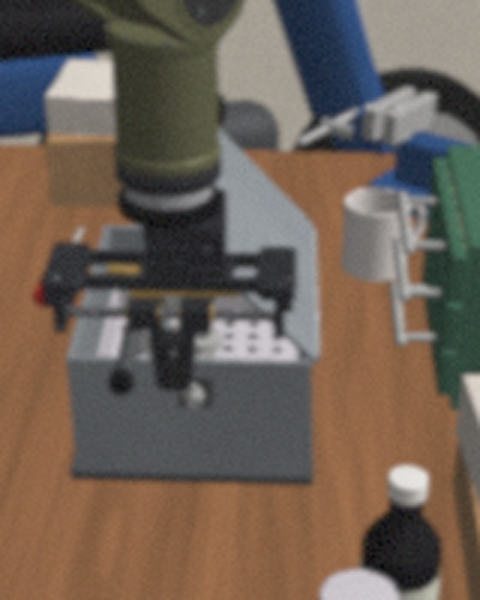

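```bash
python3 - <<'E'
from h import *
servo_line(list(W((.02,-.2,.22))),max_speed=.12)
servo_line(list(W((.0,-.28,.36))),max_speed=.12)
dwell(4)
im=capture('side');c=calibration('side')
save('d10.png',cv2.resize(im[60:360,220:420],None,fx=2,fy=2,interpolation=2))
print('knob shut',proj(c,W((-.085,0,.182))),'pin',proj(c,W((-.073,-.221,.069))))
for t in('lid_knob','glue_bottle'):
  for o in outline_of('side',t)[:2]:print(t,o['conf'],o['at'])
print(read_state()['time_s'])
E
```

```text
knob shut [274.5195286  138.57239933] pin [270.75159201 220.33159187]
lid_knob 0.74 [304.0, 155.9]
glue_bottle 0.71 [279.6, 308.8]
105.0833
```

View pics/d10.png

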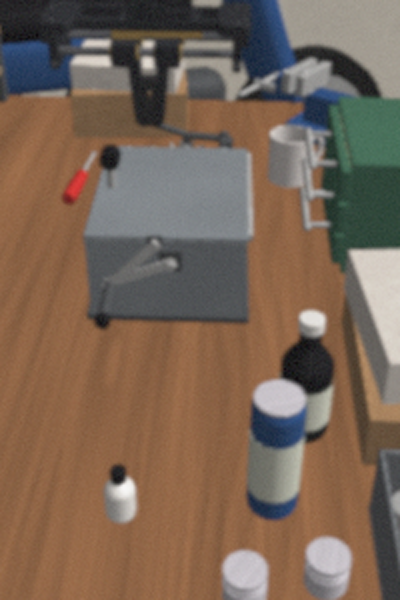

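```bash
python3 -c "
from h import *
dwell(.5);print(close_job())"
```

```text
the job is handed in; nothing more can be done
None
```

The job is handed in at about 106 s. The hand-in call gave no verdict, but the pictures showed the piston, bearing, hub and pillow block in the basket, the basket down, the pawl seated and the lid shut, with no bystander knocked over; the pillow block's contact height suggests it may rest partly on the bearing, which is still within limits.

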